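# Mark a batch of mailing tubes in the V cradle

### The arm

A 7-joint arm with a two-finger parallel gripper is mounted at the origin on the work surface. World frame = base frame: x ahead of the robot, y to its left, z up, the work surface at z = 0. Lengths are in mm, angles in rad, forces in N, time in s.
With the tool pointing down it reaches from about 425 to 800 mm from the base axis. Payload 8.3 kg.
Tool frame: the origin (TCP) lies midway between the tips of the shut fingers; the grasp point (between the pads) lies 19 mm behind it (hold_point_z is the distance from the TCP to the grasp point, in mm); x points along the fingers, y is the direction in which the jaws open and shut, and the axes are right-handed (so a half turn about x gives the same grasp; the last joint's range is limited). The gripper opens to 85 mm and grips with 20 to 120 N. Pads are 22 mm wide; open, the fingers measure 114 mm over their backs; the gripper's body (76 mm by 85 mm) begins 54 mm behind the grasp point. The pads swing forward as they close: fully open they stand 13 mm farther back than shut.
Start: joints at [1.275, 0.383, 0.016, 1.37, -0.006, 1.388, -0.046], TCP at [144.229, -608.113, 231.279] pointing down, gripper open.
Joint ranges: [-2.95, 2.95], [-0.25, 2.06], [-1.52, 1.56], [0.18, 2.33], [-1.44, 4.58], [0.02, 2.06], [-3.01, 3.01]. Speed limits (rad/s): [2.39, 2.39, 3.01, 3.01, 3.14, 3.14, 3.14].

### API

Orientations are given as a rotation vector (axis times angle).
In Python, from plant import * gives the robot as it stands. The module is installed in compiled form; this text tells all that it offers. Calls block until the motion is done:
- reach(position, orientation): joint-space move of the TCP to a pose.
- move_linear(position, max_speed=150, orientation=None): straight line of the TCP; orientation=None keeps the orientation; max_speed is the mean speed in mm/s.
- move_joints(angles): joint-space move.
- open_gripper() and grab(): open the fingers fully, or close them until they stop; the grip force is fixed at half the most.
- dwell(seconds).
- inverse_kinematics(position, orientation): joint angles nearest the present ones, or None.
- get_image(name): name is "side" or "top" or "wrist"; returns a dict with "frame" (384x512x3 uint8, red, green, blue), "depth" (384x512 float32, mm along the optical axis (not along the pixel's ray), 0 where there is no reading), "camera_matrix" (3x3 intrinsics, pixels), "D" ([k1, k2, p1, p2, k3] as OpenCV has them; the pictures are not rectified), "extrinsics" (4x4, takes a point from world to camera coordinates). Camera axes: x right, y down, z forward; pixel columns grow to the right and rows downward; lengths in mm; the calibration is good to about 2 mm. A picture is of the moment at which its call begins.
A pose or a line that the arm cannot do raises PlanningError and nothing moves.
- hand_in(): hands the job in, once; it reports no verdict.
Readings, each from a call of its own:
- read_t(): time.
- read_qpos(): joint angles.
- read_qvel(): joint speeds.
- read_tau(): joint torques, N m.
- read_tcp_pos(): TCP position.
- read_tool_rot(): TCP orientation.
- read_force(): force on the tool from outside, world axes, zero at the start.
- read_ft_torque(): the same for the moment, N m.
- read_width(): finger opening in mm.
Only numpy, scipy, OpenCV 4.12 (cv2) and the standard library are available. Lean on these libraries where they do the work, as an engineer would, in place of code of your own. Each camera call takes 0.05 s, during which the arm holds its last target.

### The job

Mark the batch of mailing tubes: lay each tube from the right-hand side of the bench into a V rest of its own on the marking cradle, centred lengthwise, then swing the hold-down bar fully down over them, and with the bar down press the three keys one at a time from the smallest to the largest. Then swing the bar back up and lay every tube flat on the floor of the grey outgoing tray. There may be two or three tubes; leave everything else on the bench alone.

Things in the scene. Friction and masses are not known exactly. Their poses are not given: they have to be found in the camera images.
- tube0_mid (a point): kraft cardboard mailing tube, a closed round cylinder 44 mm in diameter and 140 mm long with flat white end caps, about 0.1 kg, lying on the bench at the robot's right; point at its very centre, own x axis along the tube; it may roll a little. Not every tube is there at every start (2 or 3 of the 3)
- tube1_mid (a point): kraft cardboard mailing tube, a closed round cylinder 44 mm in diameter and 140 mm long with flat white end caps, about 0.1 kg, lying on the bench at the robot's right; point at its very centre, own x axis along the tube; it may roll a little. Not every tube is there at every start (2 or 3 of the 3)
- tube2_mid (a point): kraft cardboard mailing tube, a closed round cylinder 44 mm in diameter and 140 mm long with flat white end caps, about 0.1 kg, lying on the bench at the robot's right; point at its very centre, own x axis along the tube; it may roll a little. Not every tube is there at every start (2 or 3 of the 3)
- rest0 (a point): right-hand V rest of the cradle: two 90 degree V plates 14 mm thick, 104 mm apart between centres (90 mm open between them for fingers), mouth 56 mm wide; rests 85 mm apart. Point: centre of a seated tube, halfway between the plates, 51 mm above the bench; x along the tube, y to the rest on the left, z up. V bottom 31 mm below it, V top edges 3 mm below, base plate 39 mm below
- rest1 (a point): middle V rest of the cradle: two 90 degree V plates 14 mm thick, 104 mm apart between centres (90 mm open between them for fingers), mouth 56 mm wide; rests 85 mm apart. Point: centre of a seated tube, halfway between the plates, 51 mm above the bench; x along the tube, y to the rest on the left, z up. V bottom 31 mm below it, V top edges 3 mm below, base plate 39 mm below
- rest2 (a point): left-hand V rest of the cradle: two 90 degree V plates 14 mm thick, 104 mm apart between centres (90 mm open between them for fingers), mouth 56 mm wide; rests 85 mm apart. Point: centre of a seated tube, halfway between the plates, 51 mm above the bench; x along the tube, y to the rest on the left, z up. V bottom 31 mm below it, V top edges 3 mm below, base plate 39 mm below
- bar (a joint): angle of the cradle's steel hold-down bar (268 x 20 x 16 mm, on two side arms outside the rests), rad: 0 fully down (level across the middle of the seated tubes, under 1 mm above them), grows as it swings up and away from the robot, stop at 2.0; stiff hinge, stays where left (5 to 8 N at the handle). Starts up, 1.6 to 1.9; above 1.5 the tubes can be reached from above
- bar_grip (a point): middle of the bar's handle, a black round rod 12 mm in diameter and 100 mm long, parallel to the bar and hinge, on two posts 45 mm beyond the bar (above it when down, on the far side of it when up); turns with the bar (its y axis runs along the rod); pinch it across from above and carry it round the hinge
- bar_hinge (a point): middle of the bar's hinge line, at the cradle's far side, 82 mm above the bench; hinge line along its y axis, its x axis points away from the robot along the rests. The bar lies 100 mm from it; the handle rod 110 mm from it: at angle 0 it is 100 mm towards -x and 45 mm up
- key_small_top (a point): round white spring push key, 18 mm across, the smallest of three; point: centre of its top, 48 mm above the bench unpressed. The keys stand in black round housings (8 mm wider all round, 6 mm lower than the key top) in a row on the grey panel, 50 mm apart, in an order that changes from start to start; pressed straight down
- key_medium_top (a point): round white spring push key, 26 mm across, the middle-sized of three; point: centre of its top, 48 mm above the bench unpressed. The keys stand in black round housings (8 mm wider all round, 6 mm lower than the key top) in a row on the grey panel, 50 mm apart, in an order that changes from start to start; pressed straight down
- key_large_top (a point): round white spring push key, 36 mm across, the largest of three; point: centre of its top, 48 mm above the bench unpressed. The keys stand in black round housings (8 mm wider all round, 6 mm lower than the key top) in a row on the grey panel, 50 mm apart, in an order that changes from start to start; pressed straight down
- key_small (a joint): travel of that key in m: 0 up, 0.006 fully down (about 5 N; begins to move at about 1.5 N); springs back; counts as pressed past 0.004
- key_medium (a joint): travel of that key in m: 0 up, 0.006 fully down (about 5 N; begins to move at about 1.5 N); springs back; counts as pressed past 0.004
- key_large (a joint): travel of that key in m: 0 up, 0.006 fully down (about 5 N; begins to move at about 1.5 N); springs back; counts as pressed past 0.004
- tray_in (a point): grey plastic outgoing tray at the robot's left, open on top, inside 280 mm along its x by 175 mm along its y, walls 5 mm thick and 45 mm high; point at the centre of the inner floor, 5 mm above the bench. Three tubes fit side by side, lying along its y axis, 80 mm apart
- tape_roll_mid (a point): roll of tan packing tape lying flat, 90 mm across, 24 mm high, point at its centre; not part of the job, to be left alone
- marker_mid (a point): marker pen lying down, 130 mm long, 16 mm thick, point near its centre; not part of the job, to be left alone
- cutter: grey box cutter lying flat, 130 x 22 x 14 mm, origin under its centre; not part of the job, to be left alone
- carton: small closed carton, 80 x 100 x 60 mm, origin under its centre; not part of the job, to be left alone
- notepad: white block of note paper, 75 x 75 x 18 mm, origin under its centre; not part of the job, to be left alone
Mind the look-alikes: they are no part of the job. What is shaped like the part that bears tube2_mid but red is not meant. Leave any purple look-alike of the part that bears tube0_mid alone.

How it is judged:
By the outcome, as a careful person would: the job done as asked, in the order asked, and still so for the second after the job is handed in, with the robot touching nothing.
Of tube0, tube1, tube2 only 2 to 3 are there at a start; the rules pass over those that are not, and their reading is None.
At some moment in a run one of tube0, tube1, tube2 may be knocked a few centimetres aside while the robot is not near it.
Once in a run the grip may slacken for a moment while it holds something.
It also fails if it takes over 210 s, if anything falls off the work surface, if the arm or the gripper's body presses on something with over 40 N, if the wrist force passes 120 N, or if a joint passes its speed limit or range.

## Working session

There is one attempt and no reset: what is moved stays moved. The work goes in short steps, each a Python script; the robot and the scene stay as the last script left them, time stands still between calls to the robot, and variables do not carry over. Pictures are saved under pics/ and viewed, and the job is handed in when it is done.

```bash
ls; mkdir -p pics
python3 - <<'E'
from plant import *
import cv2, numpy as np
for n in ("side","top","wrist"):
    g=get_image(n); cv2.imwrite(f"pics/a_{n}.png",g["frame"][:,:,::-1])
    np.savez(f"a_{n}.npz",**g)
    print(n,g["camera_matrix"].round(1).tolist(),np.round(g["D"],4),g["extrinsics"].round(3).tolist())
print(read_t(),read_tool_rot(),read_width())
E
```

```text
pics
side [[358.6, 0.0, 256.2], [0.0, 358.6, 195.1], [0.0, 0.0, 1.0]] [-0.1156  0.      0.      0.      0.    ] [[-0.82, -0.572, 0.022, 370.889], [-0.369, 0.498, -0.785, 321.813], [0.439, -0.651, -0.62, 857.218], [0.0, 0.0, 0.0, 1.0]]
top [[375.4, 0.0, 262.7], [0.0, 375.4, 187.8], [0.0, 0.0, 1.0]] [0.003 0.    0.    0.    0.   ] [[0.014, -1.0, -0.01, -76.757], [-0.991, -0.013, -0.135, 540.09], [0.135, 0.011, -0.991, 1280.886], [0.0, 0.0, 0.0, 1.0]]
wrist [[309.9, 0.0, 260.7], [0.0, 309.9, 185.7], [0.0, 0.0, 1.0]] [0.0035 0.     0.     0.     0.    ] [[0.231, -0.973, -0.002, -623.442], [-0.937, -0.223, 0.27, -35.127], [-0.263, -0.06, -0.963, 378.251], [0.0, 0.0, 0.0, 1.0]]
0.15 [ 2.09847142  0.2471128  -2.09888798] 85.36185479392215
```

View pics/a_top.png

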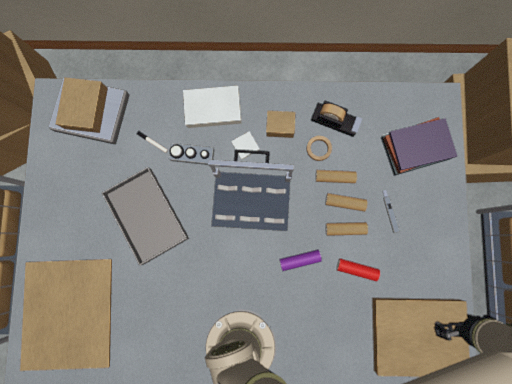

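View pics/a_side.png

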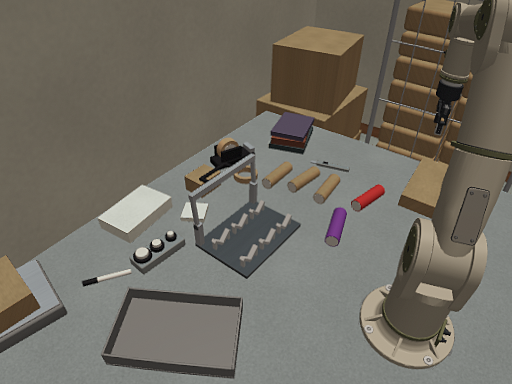

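View pics/a_wrist.png

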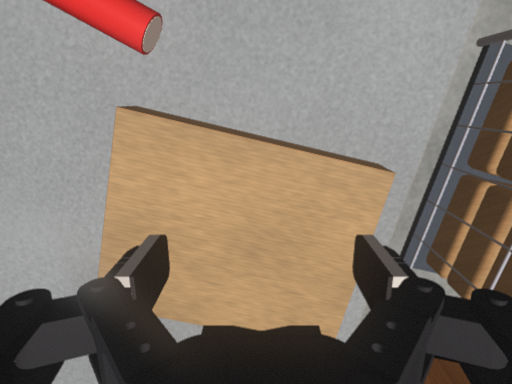

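The top view shows three kraft tubes at (336,176), (346,202) and (347,229). The purple (301,260) and red (358,270) tubes are the look-alikes. The cradle is at about (250,200) with the bar up, the keys at (176,151), (191,153) and (205,154) run large, medium, small, and the tray is at (146,216).

```bash
cat > h.py <<'E'
import numpy as np, cv2
from scipy.spatial.transform import Rotation as R
def cloud(g):
    d=g["depth"];K=np.array(g["camera_matrix"]);D=np.array(g["D"]);T=np.array(g["extrinsics"])
    h,w=d.shape;u,v=np.meshgrid(np.arange(w),np.arange(h))
    p=cv2.undistortPoints(np.stack([u,v],-1).reshape(-1,1,2).astype(np.float64),K,D).reshape(h,w,2)
    c=np.dstack([p[...,0]*d,p[...,1]*d,d])
    W=(c-T[:3,3])@T[:3,:3]
    W[d==0]=np.nan
    return W
def ray_z(g,uv,z):
    K=np.array(g["camera_matrix"]);D=np.array(g["D"]);T=np.array(g["extrinsics"])
    p=cv2.undistortPoints(np.array(uv,float).reshape(-1,1,2),K,D).reshape(-1,2)
    r=np.c_[p,np.ones(len(p))]@T[:3,:3]; o=-T[:3,:3].T@T[:3,3]
    return o+r*((z-o[2])/r[:,2])[:,None]
def proj(g,P):
    T=np.array(g["extrinsics"]);r,_=cv2.Rodrigues(T[:3,:3])
    return cv2.projectPoints(np.array(P,float).reshape(-1,1,3),r,T[:3,3],np.array(g["camera_matrix"]),np.array(g["D"]))[0].reshape(-1,2)
def down(yaw,tilt=0):
    """jaw axis along (cos yaw, sin yaw); tool x down"""
    x=np.array([0,0,-1.]);y=np.array([np.cos(yaw),np.sin(yaw),0]);z=np.cross(x,y)
    return R.from_matrix(np.c_[x,y,z]).as_rotvec()
def kraft(g,zlo=5,zhi=70,box=None):
    """list of (mid xy, dir angle, length, width, ztop, n) of brown blobs"""
    W=cloud(g);hsv=cv2.cvtColor(g["frame"],cv2.COLOR_RGB2HSV)
    m=(hsv[...,0]>8)&(hsv[...,0]<26)&(hsv[...,1]>70)&(W[...,2]>zlo)&(W[...,2]<zhi)
    n,l,s,c=cv2.connectedComponentsWithStats(m.astype(np.uint8),connectivity=4)
    out=[]
    for i in range(1,n):
        if s[i,4]<60: continue
        P=W[l==i]; (cx,cy),(a,b),ang=cv2.minAreaRect(P[:,:2].astype(np.float32))
        th=np.radians(ang if a>b else ang+90)
        out.append((round(cx),round(cy),round(th%np.pi,3),round(max(a,b)),round(min(a,b)),round(np.nanpercentile(P[:,2],95)),s[i,4],c[i].round().tolist()))
    return out
E
cat > an.py <<'E'
from h import *
g=dict(np.load("a_top.npz"))
for o in kraft(g): print(o)
W=cloud(g)
crop=g["frame"][130:245,90:310]
cv2.imwrite("pics/a_crop.png",cv2.resize(crop,None,fx=3.6,fy=3.6,interpolation=cv2.INTER_CUBIC)[:,:,::-1])
z=W[...,2]
for (u,v) in [(176,151),(191,153),(205,154),(250,200),(216,188),(250,165),(147,216),(234,155),(60,200)]:
    print((u,v),W[v,u].round(1))
E
python3 an.py
```

```text
(812, 507, np.float64(2.929), 169, 24, 69, np.int32(114), [101.0, 111.0])
(774, -128, np.float64(1.543), 98, 80, 63, np.int32(690), [280.0, 124.0])
(691, -267, np.float64(3.139), 86, 83, 27, np.int32(231), [319.0, 148.0])
(587, -326, np.float64(1.541), 139, 39, 46, np.int32(455), [336.0, 176.0])
(496, -360, np.float64(1.416), 141, 40, 46, np.int32(462), [346.0, 202.0])
(403, -361, np.float64(1.584), 139, 38, 45, np.int32(478), [347.0, 228.0])
(100, 600, np.float64(0.051), 359, 303, 17, np.int32(9347), [66.0, 315.0])
(51, -598, np.float64(1.573), 302, 241, 54, np.int32(6236), [415.0, 336.0])
(176, 151) [666.5 238.8  47.7]
(191, 153) [659.2 184.7  51.2]
(205, 154) [656.9 135.8  48.1]
(250, 200) [499.8 -24.3  12.3]
(216, 188) [541.5  98.3  11. ]
(250, 165) [591.2 -30.3 191. ]
(147, 216) [438.3 341.8   6.2]
(234, 155) [624.   21.  184.1]
(60, 200) [4.919e+02 6.612e+02 3.000e-01]
```

View pics/a_crop.png

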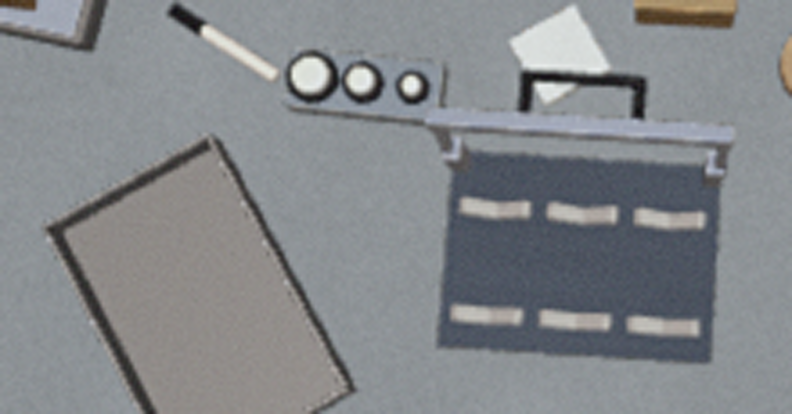

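```bash
cat > an2.py <<'E'
from h import *
g=dict(np.load("a_top.npz"))
W=cloud(g); f=g["frame"].astype(int); hsv=cv2.cvtColor(g["frame"],cv2.COLOR_RGB2HSV)
# V plates: bright, low sat-ish, reddish
m=(f.sum(2)>420)&(f[...,0]>f[...,2]+5)&(W[...,2]>15)&(W[...,2]<70)
v,u=np.mgrid[:384,:512]; m&=(u>210)&(u<295)&(v>175)&(v<235)
n,l,s,c=cv2.connectedComponentsWithStats(m.astype(np.uint8))
cs=[]
for i in range(1,n):
    if s[i,4]<12: continue
    P=W[l==i]; r=cv2.minAreaRect(P[:,:2].astype(np.float32))
    print("plate",c[i].round(1),s[i,4],P.mean(0).round(1),P.min(0).round(),P.max(0).round(),np.round(r[0],1),np.round(r[1]),round(r[2],1))
    # pixel centroid -> z 40
    cs.append(np.r_[r[0],s[i,4]])
# base plate (dark blue) z 6..20
m=(W[...,2]>5)&(W[...,2]<20)&(f.sum(2)<270)&(u>205)&(u<295)&(v>165)&(v<235)
P=W[m];r=cv2.minAreaRect(P[:,:2].astype(np.float32));print("base",r,P[:,2].mean())
# bar
m=(W[...,2]>120)&(W[...,2]<260)&(u>200)&(u<300)&(v>150)&(v<180)
P=W[m];print("bar pts",m.sum());
bl=(f.sum(2)<150)&(u>225)&(u<275)&(v>145)&(v<166)
for i,j in np.argwhere(bl)[::3]: print((j,i),W[i,j].round(),end=' ')
print()
# keys
for (a,b) in [(176,151),(191,153),(205,154)]:
    mm=(np.hypot(u-a,v-b)<11)&(f.min(2)>190)
    uv=np.array([u[mm].mean(),v[mm].mean()]); P=W[mm]
    print("key",uv.round(1),mm.sum(),ray_z(g,uv,48)[0].round(1),P.mean(0).round(1),'diam',2*np.sqrt(mm.sum()/np.pi)*1240/375)
# tray: points z between 35..60 (walls)
m=(W[...,2]>30)&(W[...,2]<60)&(u>95)&(u<195)&(v>165)&(v<268)
P=W[m];r=cv2.minAreaRect(P[:,:2].astype(np.float32));print("tray rim",r,m.sum())
m=(W[...,2]>1)&(W[...,2]<12)&(u>105)&(u<188)&(v>170)&(v<266)&(f.sum(2)>330)&(f[...,0]>f[...,2])
P=W[m];r=cv2.minAreaRect(P[:,:2].astype(np.float32));print("tray floor",r,m.sum())
E
python3 an2.py
```

```text
plate [226.9 187.4] 71 [541.   56.8  35.7] [534.  24.  20.] [548.  88.  50.] [541.2  55.9] [64. 13.] 88.3
plate [251.2 189.1] 71 [536.  -28.8  35.3] [528. -60.  16.] [544.   3.  52.] [536.3 -28.3] [64. 13.] 86.8
plate [275.4 190.4] 67 [ 532.3 -113.7   35.8] [ 526. -144.   18.] [540. -81.  50.] [ 532.5 -112.5] [63. 13.] 87.6
plate [224.8 217.1] 67 [436.5  61.   36.3] [430.  28.  19.] [443.  94.  55.] [436.6  61.4] [66. 12.] 86.9
plate [249.3 218.4] 68 [433.3 -24.2  35.4] [428. -55.  18.] [441.   8.  51.] [433.2 -23.4] [63. 12.] 87.5
plate [273.8 220.1] 68 [ 428.5 -109.1   35.9] [ 422. -141.   17.] [436. -79.  52.] [ 428.8 -109.7] [62. 12.] 87.2
base ((497.3472595214844, -27.033279418945312), (264.94805908203125, 193.01560974121094), 86.76342010498047) 11.662114214529154
bar pts 718
(np.int64(236), np.int64(150)) [640.  15. 185.] (np.int64(237), np.int64(151)) [638.  12. 181.] (np.int64(240), np.int64(151)) [637.   2. 185.] (np.int64(243), np.int64(151)) [637.  -7. 184.] (np.int64(246), np.int64(151)) [638. -16. 183.] (np.int64(249), np.int64(151)) [638. -26. 182.] (np.int64(258), np.i
[... 964 characters left out ...]
(158)) [615. -83. 186.] (np.int64(236), np.int64(159)) [611.  15. 183.] (np.int64(268), np.int64(159)) [613. -86. 183.] (np.int64(267), np.int64(160)) [609. -83. 184.] (np.int64(268), np.int64(161)) [606. -86. 185.] 
key [175.4 150.2] 71 [669.3 241.1  48. ] [668.7 240.4  50.9] diam 31.43942909325251
key [189.5 151.5] 32 [665.3 190.9  48. ] [664.4 190.1  51.8] diam 21.106706248438467
key [203.5 153. ] 16 [660.5 141.2  48. ] [659.7 140.6  51.3] diam 14.924695116783314
tray rim ((440.952880859375, 343.620361328125), (292.0166931152344, 186.4795684814453), 30.731582641601562) 625
tray floor ((411.9525146484375, 395.9454345703125), (275.5086364746094, 281.30755615234375), 30.718130111694336) 3296
```

```bash
cat >> h.py <<'E'
CY=-0.047
XC=np.array([np.cos(CY),np.sin(CY)]);YC=np.array([-np.sin(CY),np.cos(CY)])
REST1=np.array([484.6,-26.3])
def rest(i): return REST1+(i-1)*85*YC
TRAY=np.array([441.,343.6]);TA=np.radians(30.73);XT=np.array([np.cos(TA),np.sin(TA)])
def best(pos,yaw):
    """orientation among half turns with least wrist travel"""
    from plant import inverse_kinematics,read_qpos
    q0=np.array(read_qpos());r=[]
    for k in (0,np.pi):
        o=down(yaw+k);q=inverse_kinematics(list(pos),list(o))
        if q is not None: r.append((np.abs(np.array(q)-q0).max(),o,q))
    if not r: return None
    r.sort(key=lambda t:t[0]); return r[0]
E
python3 - <<'E'
from plant import *
from h import *
print(R.from_rotvec(read_tool_rot()).as_matrix().round(2))
for n,p,y in [("t0",(587,-326),0),("t1",(496,-360),-.15),("t2",(403,-361),0),("r0",rest(0),CY+np.pi/2),("r2",rest(2),CY+np.pi/2),("tray+",TRAY+80*XT,TA),("tray-",TRAY-80*XT,TA),("kl",(669,241),0),("ks",(660,141),0),("hand",(655,-35),CY)]:
    z={'t':[3,130],'r':[32,160],'k':[43,120],'h':[150,260]}[n[0]]
    for zz in z:
        b=best((p[0],p[1],zz),y); print(n,zz,None if b is None else np.round(b[2],2))
E
```

```text
[[-0.    0.23 -0.97]
 [ 0.   -0.97 -0.23]
 [-1.   -0.    0.  ]]
t0 3 [ 0.75  0.71 -0.43  1.46  0.32  1.05  0.25]
t0 130 [ 0.74  0.58 -0.42  1.35  0.24  1.26  0.3 ]
t1 3 [ 0.85  0.59 -0.36  1.64  0.24  0.96  0.25]
t1 130 [ 0.85  0.45 -0.36  1.53  0.17  1.19  0.3 ]
t2 3 [ 0.96  0.46 -0.36  1.84  0.21  0.88  0.51]
t2 130 [ 0.98  0.3  -0.37  1.73  0.12  1.13  0.58]
r0 32 [ 0.8   0.41 -0.75  1.93  0.34  0.93  1.4 ]
r0 160 [ 0.62  0.19 -0.52  1.81  0.1   1.17 -1.54]
r2 32 [ 0.63  0.5  -0.99  1.93  0.5   0.99  0.93]
r2 160 [ 0.68  0.28 -1.    1.8   0.25  1.2   1.13]
tray+ 3 [-0.01  0.9  -1.08  1.54  0.83  1.21 -0.69]
tray+ 130 [-0.11  0.63 -0.88  1.44  0.49  1.3  -0.49]
tray- 3 [ 0.13  0.58 -1.07  1.98  0.63  0.96 -0.72]
tray- 130 [ 0.17  0.32 -1.07  1.86  0.3   1.14 -0.47]
kl 43 [ 0.12  0.88 -0.9   1.28  0.68  1.28 -0.78]
kl 120 [ 0.12  0.81 -0.92  1.21  0.63  1.4  -0.74]
ks 43 [ 0.33  0.84 -0.96  1.4   0.7   1.25 -0.69]
ks 120 [ 0.34  0.77 -1.    1.33  0.64  1.37 -0.65]
hand 150 [ 0.44  0.58 -0.66  1.37  0.36  1.31 -0.28]
hand 260 [ 0.44  0.53 -0.7   1.2   0.34  1.53 -0.25]
```

Run:
```python
from plant import *
from h import *
p=(480,-345,240); b=best(p,0.0)
reach(list(p),list(b[1]))
print(read_t())
g=get_image("wrist");cv2.imwrite("pics/b_wrist.png",g["frame"][:,:,::-1])
for o in kraft(g): print(o)
gt=get_image("top");print("top")
for o in kraft(gt): 
    if 35<o[4]<48: print(o)
cv2.imwrite("pics/b_crop.png",cv2.resize(gt["frame"][150:290,260:410],None,fx=4,fy=4,interpolation=cv2.INTER_CUBIC)[:,:,::-1])
```

```text
1.725
(691, -269, np.float64(0.228), 90, 88, 24, np.int32(3751), [452.0, 87.0])
(587, -326, np.float64(1.54), 139, 42, 43, np.int32(4836), [356.0, 139.0])
(496, -361, np.float64(1.421), 140, 43, 43, np.int32(4293), [276.0, 170.0])
(404, -361, np.float64(1.611), 140, 42, 43, np.int32(4364), [198.0, 170.0])
(154, -488, np.float64(1.578), 80, 35, 50, np.int32(2028), [16.0, 266.0])
top
(587, -326, np.float64(1.544), 140, 39, 46, np.int32(452), [336.0, 176.0])
(499, -345, np.float64(1.417), 108, 41, 46, np.int32(344), [341.0, 201.0])
(403, -335, np.float64(1.586), 88, 38, 46, np.int32(283), [338.0, 228.0])
```

View pics/b_wrist.png

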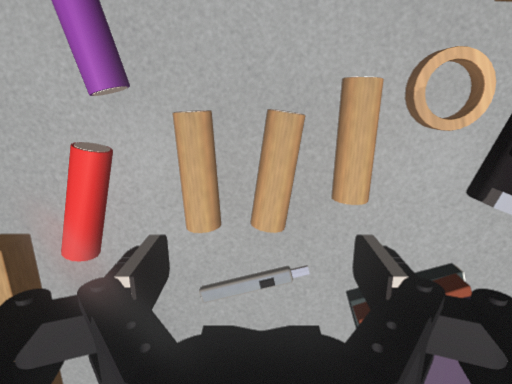

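View pics/b_crop.png

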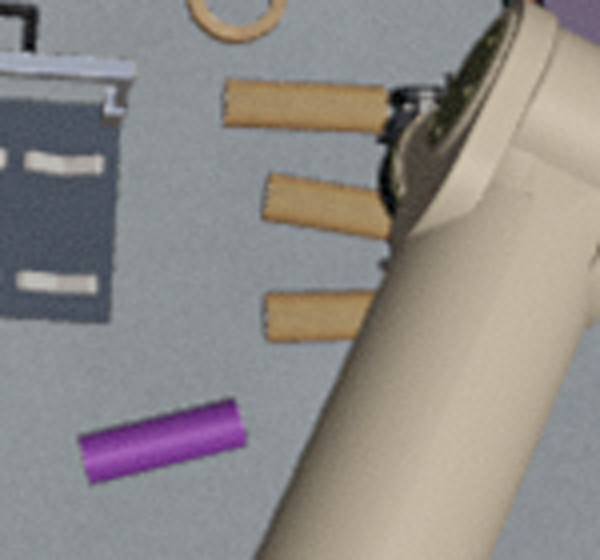

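The wrist view shows three kraft tubes at (198,170), (276,170) and (356,139). They are 140 × 43 mm and 43 mm high, as described. The purple (95,45) and red (85,200) ones are the look-alikes and stay put.

```bash
cat >> h.py <<'E'
def pick(xy,th,zc=22,lift=150,tag=""):
    from plant import reach,move_linear,grab,read_tcp_pos,read_width,read_t,read_force
    yaw=th-np.pi/2; z=zc-19
    up=[float(xy[0]),float(xy[1]),z+75.]; b=best(up,yaw)
    reach(up,list(b[1])); move_linear([up[0],up[1],float(z)],150)
    grab(); w=read_width()
    move_linear([up[0],up[1],float(lift)],220)
    print(tag,"picked w",round(w,1),round(read_width(),1),"t",round(read_t(),1),"F",np.round(read_force(),1))
E
python3 - <<'E'
from plant import *
from h import *
pick((404,-361),1.611,22,150)
c=rest(2);p=[*map(float,c),170.]; b=best(p,CY+np.pi/2); print(b[2])
reach(p,list(b[1])); print(read_t(),read_width())
g=get_image("wrist");cv2.imwrite("pics/c_wrist.png",g["frame"][:,:,::-1]);np.savez("c_wrist.npz",**g)
P=[[*rest(i),51] for i in range(3)];print(proj(g,P).round(0))
E
```

```text
picked w 42.5 42.3 t 4.5 F [-0.2  0.3 -1.7]
[ 0.66798682  0.26384786 -0.9794724   1.7830632   0.23282119  1.21801752
  1.14697223]
6.0917 42.36247683474161
[[ 67. 181.]
 [164. 181.]
 [262. 181.]]
```

View pics/c_wrist.png

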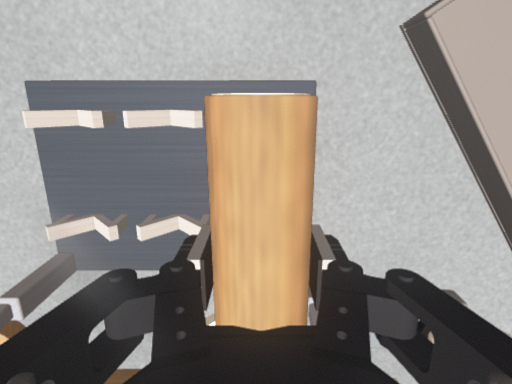

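Run:
```python
from h import *
g=dict(np.load("c_wrist.npz"));W=cloud(g);f=g["frame"].astype(int)
v,u=np.mgrid[:384,:512]
m=(W[...,2]>14)&(W[...,2]<56)&(f.sum(2)>380)&(u<212)&(v<245)&(v>95)
n,l,s,c=cv2.connectedComponentsWithStats(m.astype(np.uint8))
for i in range(1,n):
    if s[i,4]<80: continue
    P=W[l==i];q=np.c_[(P[:,:2]-REST1)@XC,(P[:,:2]-REST1)@YC]
    print(c[i].round(),s[i,4],q.min(0).round(1),q.max(0).round(1),np.percentile(q,[1,99],axis=0).round(1).tolist(),P[:,2].max().round(1),"top mid",q[P[:,2]>46].mean(0).round(1) if (P[:,2]>46).sum() else None)
m=(W[...,2]>9)&(W[...,2]<15)&(f.sum(2)<260)&(u<320)&(v<270)&(v>70)
P=W[m];q=np.c_[(P[:,:2]-REST1)@XC,(P[:,:2]-REST1)@YC]
print("base",np.percentile(q,[.2,99.8],axis=0).round(1),P[:,2].mean(),cv2.minAreaRect(P[:,:2].astype(np.float32)))
```

```text
[ 63. 118.] 1314 [ -59.8 -118.2] [-45.7 -50.9] [[-59.8, -115.3], [-45.9, -51.6]] 48.5 top mid [-52.7 -84.7]
[163. 118.] 1320 [-59.7 -33.5] [-45.5  33.6] [[-59.6, -32.3], [-45.8, 32.9]] 49.2 top mid [-52.9   0.9]
[ 80. 228.] 1064 [  43.3 -119.6] [ 58.5 -51.3] [[43.7, -116.2], [58.0, -52.0]] 48.5 top mid [ 50.7 -83.5]
[167. 227.] 860 [ 43.6 -34.1] [59.1 27.7] [[44.0, -32.7], [58.1, 25.5]] 48.0 top mid [ 50.8 -21.4]
base [[101.8 -21.2]
 [101.8 -21.2]] 11.571721388442917 ((585.2772216796875, -52.232295989990234), (0.0, 0.0), 0.0)
```

```bash
sed -i 's/^REST1=.*/REST1=np.array([483.7,-26.1])/' h.py
cat >> h.py <<'E'
def place(xy,zc,yaw,above=60,up=130,tag=""):
    from plant import move_linear,open_gripper,read_force,read_tcp_pos,reach,read_width,read_t,inverse_kinematics
    x,y=map(float,xy);z=float(zc-19)
    p=[x,y,z+above];b=best(p,yaw);reach(p,list(b[1]))
    w=read_width()
    move_linear([x,y,z+1],100)
    f=read_force();open_gripper()
    move_linear([x,y,float(up)],220)
    print(tag,"placed, w before",round(w,1),"F",np.round(f,1),"t",round(read_t(),1))
E
python3 - <<'E'
from plant import *
from h import *
place(rest(2),51,CY+np.pi/2,above=110,up=150)
p=[480.,-345.,200.];b=best(p,0.0);reach(p,list(b[1]))
g=get_image("wrist")
for o in kraft(g): print(o)
g=get_image("top");cv2.imwrite("pics/d_crop.png",cv2.resize(g["frame"][130:300,190:410],None,fx=3.6,fy=3.4)[:,:,::-1])
for o in kraft(g,zhi=90):
    if 35<o[4]<48: print(o)
print(rest(2))
E
```

```text
placed, w before 42.8 F [-6.2 -2.4  7.2] t 8.8
(687, -270, np.float64(1.794), 89, 81, 24, np.int32(4423), [469.0, 93.0])
(587, -326, np.float64(1.541), 139, 43, 43, np.int32(6080), [365.0, 148.0])
(497, -361, np.float64(1.418), 140, 43, 43, np.int32(5286), [276.0, 182.0])
(170, -481, np.float64(1.555), 63, 4, 18, np.int32(345), [4.0, 283.0])
(587, -325, np.float64(1.547), 136, 39, 46, np.int32(411), [334.0, 176.0])
(487, 58, np.float64(3.091), 139, 42, 75, np.int32(500), [226.0, 202.0])
(500, -337, np.float64(1.42), 92, 40, 46, np.int32(286), [338.0, 201.0])
[487.69352934  58.80613478]
```

View pics/d_crop.png

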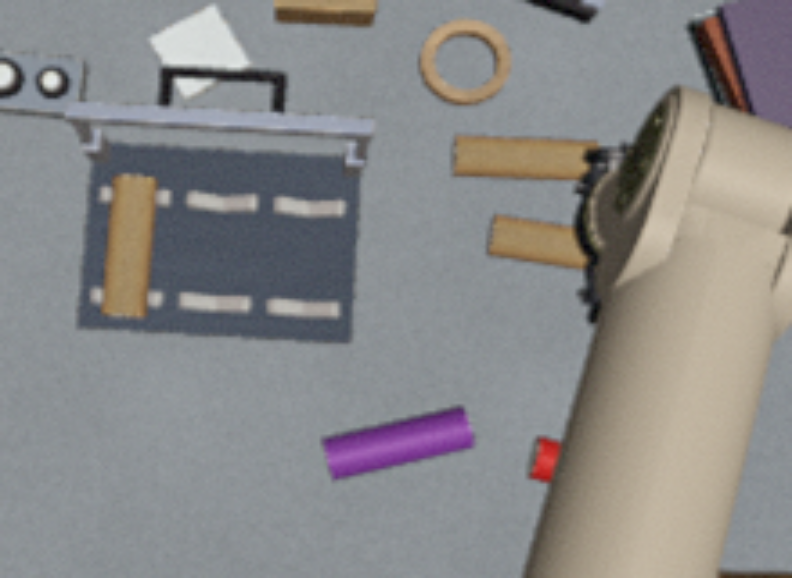

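The first tube is seated at (487,58), against a target of (487.7,58.8). Next tube.

Run:
```python
from plant import *
from h import *
pick((497,-361),1.418,22,170)
place(rest(1),51,CY+np.pi/2,above=110,up=150)
p=[540.,-330.,200.];b=best(p,0.0);reach(p,list(b[1]))
g=get_image("wrist");cv2.imwrite("pics/e_wrist.png",g["frame"][:,:,::-1])
for o in kraft(g): print(o)
g=get_image("top");cv2.imwrite("pics/e_top.png",g["frame"][:,:,::-1])
for o in kraft(g,zhi=90):
    if 35<o[4]<48: print(o)
print(rest(1))
```

```text
picked w 42.8 42.4 t 13.0 F [-0.1 -0.2 -1.6]
 placed, w before 42.5 F [-4.9 -2.2  4.5] t 16.7
(756, -178, np.float64(2.883), 49, 10, 42, np.int32(686), [487.0, 7.0])
(691, -269, np.float64(2.664), 89, 89, 24, np.int32(4203), [413.0, 108.0])
(587, -326, np.float64(1.541), 140, 42, 43, np.int32(5598), [307.0, 164.0])
(588, -308, np.float64(1.54), 105, 40, 46, np.int32(310), [330.0, 176.0])
(488, 58, np.float64(3.09), 140, 41, 75, np.int32(501), [226.0, 202.0])
(484, -26, np.float64(3.095), 139, 42, 75, np.int32(504), [250.0, 203.0])
[483.7 -26.1]
```

View pics/e_top.png

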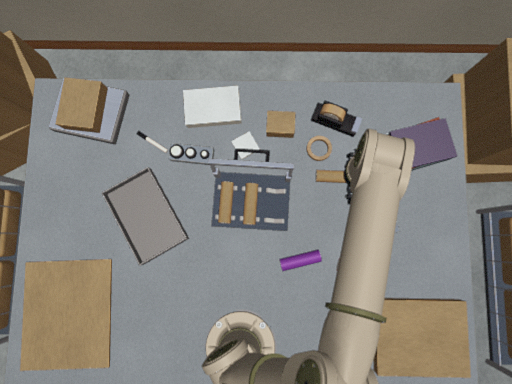

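Two tubes are seated at (226,202) and (250,203). On to the third.

Run:
```python
from plant import *
from h import *
pick((587,-326),1.541,22,170)
place(rest(0),51,CY+np.pi/2,above=110,up=170)
p=[440.,-250.,260.];b=best(p,CY);reach(p,list(b[1]))
g=get_image("top");cv2.imwrite("pics/f_crop.png",cv2.resize(g["frame"][130:300,150:370],None,fx=3.6,fy=3.4)[:,:,::-1]);np.savez("f_top.npz",**g)
for o in kraft(g,zhi=90):
    if 35<o[4]<48: print(o)
print(rest(0),read_t(),read_force())
s=get_image("side");cv2.imwrite("pics/f_side.png",s["frame"][:,:,::-1])
W=cloud(g)
f=g["frame"].astype(int);v,u=np.mgrid[:384,:512]
bl=(f.sum(2)<150)&(u>238)&(u<264)&(v>145)&(v<156)
P=W[bl];print("rod",P.mean(0),P.min(0),P.max(0),bl.sum())
```

```text
picked w 42.2 42.3 t 20.6 F [-0.  -0.2 -2.2]
 placed, w before 42.2 F [-9.7 -0.8 17.5] t 24.2
(488, 58, np.float64(3.091), 139, 41, 75, np.int32(501), [226.0, 202.0])
(484, -27, np.float64(3.09), 140, 42, 75, np.int32(503), [250.0, 203.0])
(483, -112, np.float64(3.091), 141, 44, 75, np.int32(498), [275.0, 204.0])
[ 479.70647066 -111.00613478] 25.3333 [0.11426391 0.18687659 0.64290504]
rod [639.04367375 -38.54219474 180.50394649] [634.27890814 -70.21488417 175.79140518] [642.31022273   5.93413922 186.43919103] 39
```

View pics/f_crop.png

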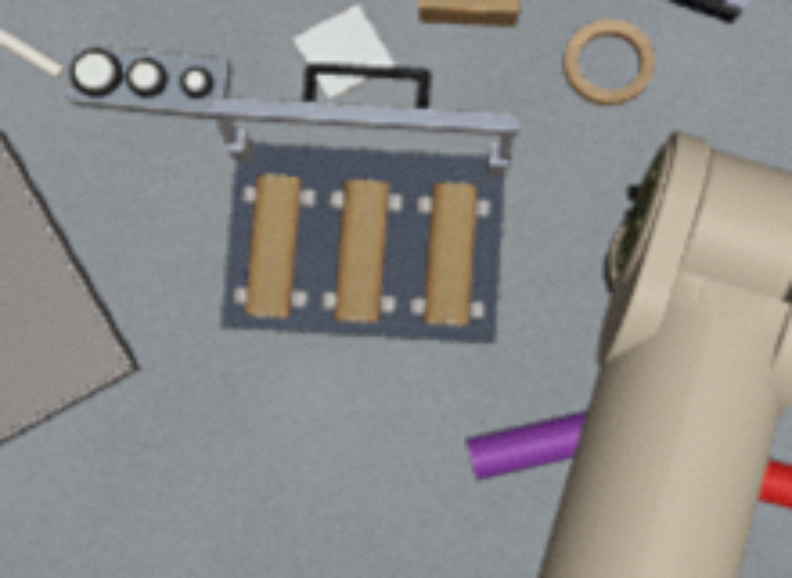

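View pics/f_side.png

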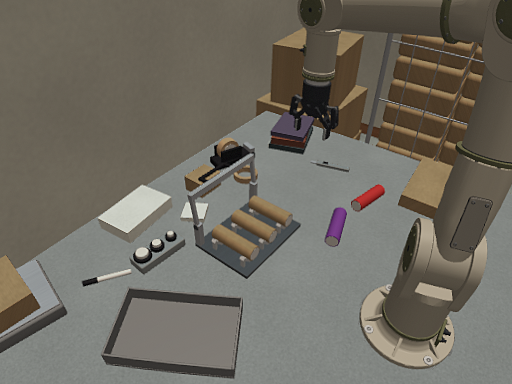

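Run:
```python
from plant import *
from h import *
p=[420.,-26.,270.];b=best(p,CY+np.pi/2);reach(p,list(b[1]))
g=get_image("wrist");cv2.imwrite("pics/g_wrist.png",g["frame"][:,:,::-1]);np.savez("g_wrist.npz",**g)
for o in kraft(g,zhi=95):
    q=np.array(o[:2])-REST1; print(o,(q@XC).round(1),(q@YC).round(1))
print(read_t())
```

```text
(505, 64, np.float64(3.092), 176, 57, 72, np.int32(3980), [332.0, 210.0]) 17.0 91.0
(500, -27, np.float64(3.091), 175, 43, 73, np.int32(3880), [263.0, 210.0]) 16.3 -0.1
(499, -113, np.float64(3.026), 178, 51, 72, np.int32(3947), [194.0, 212.0]) 19.4 -86.1
26.7167
```

View pics/g_wrist.png

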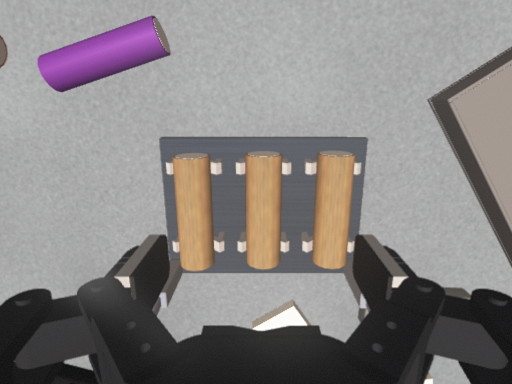

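The rest0 tube is about 3 mm too far lengthwise (19.4 mm against 16.5 mm for the others), so I'll correct it before using the bar.

Run:
```python
from plant import *
from h import *
c=rest(0);x,y=map(float,c)
p=[x,y,110.];b=best(p,CY+np.pi/2);reach(p,list(b[1]))
move_linear([x,y,32.],150);grab();print(read_width(),read_force())
move_linear([x,y,37.],80)
n=c-3.0*XC;x,y=map(float,n)
move_linear([x,y,37.],50);move_linear([x,y,32.5],50);print(read_force())
open_gripper();move_linear([x,y,170.],220)
p=[440.,-250.,260.];b=best(p,CY);reach(p,list(b[1]))
g=get_image("top")
for o in kraft(g,zhi=90):
    if 35<o[4]<48: print(o)
print(rest(0),read_t())
```

```text
42.5668073129297 [-3.0694585  -1.70456824  9.5759552 ]
[-1.57127377 -1.49338477  7.93637442]
(488, 58, np.float64(3.097), 139, 42, 75, np.int32(503), [226.0, 202.0])
(484, -27, np.float64(3.091), 139, 42, 75, np.int32(502), [250.0, 203.0])
(479, -112, np.float64(3.086), 140, 44, 75, np.int32(501), [275.0, 205.0])
[ 479.70647066 -111.00613478] 31.75
```

```bash
cat >> h.py <<'E'
H=np.array([*(REST1+100*XC),82.])
X3=np.array([*XC,0.]);Z3=np.array([0,0,1.])
def rod(a):
    ph=a+np.arctan2(45,100); r=np.hypot(100,45)
    return H+r*(-np.cos(ph)*X3+np.sin(ph)*Z3)
E
python3 - <<'E'
from plant import *
from h import *
grab();print("w",read_width())
s=H+105*X3; p=[float(s[0]),float(s[1]),270.];b=best(p,CY);print(b[2]);reach(p,list(b[1]))
move_linear([p[0],p[1],170.],150)
g=get_image("side");cv2.imwrite("pics/h_side.png",g["frame"][:,:,::-1])
print(read_t(),read_force())
for d in (85,70,55):
    q=H+d*X3;move_linear([float(q[0]),float(q[1]),170.],80);print(d,np.round(read_force(),1))
g=get_image("side");cv2.imwrite("pics/h_side2.png",g["frame"][:,:,::-1])
E
```

```text
w 0.1394504525700116
[ 0.53337097  0.71214771 -1.03611428  1.05060924  0.59972197  1.65821135
 -0.36090525]
34.625 [ 0.15784781 -0.11500542  0.11708007]
85 [ 0.5 -0.  -0.7]
70 [ 3.2 -2.4  5.8]
55 [13.9 -2.1 22. ]
```

View pics/h_side2.png

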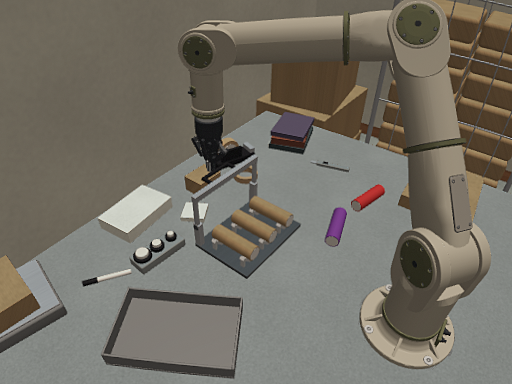

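Run:
```python
from plant import *
from h import *
print(read_force(),read_tcp_pos()-H)
g=get_image("wrist");cv2.imwrite("pics/i_w.png",g["frame"][:,:,::-1])
g=get_image("side");cv2.imwrite("pics/i_s.png",cv2.resize(g["frame"][100:270,150:310],None,fx=3.5,fy=3.5)[:,:,::-1])
```

```text
[12.33382935 -2.08474921 24.79693952] [61.46050863 -3.0157264  94.88747386]
```

View pics/i_w.png

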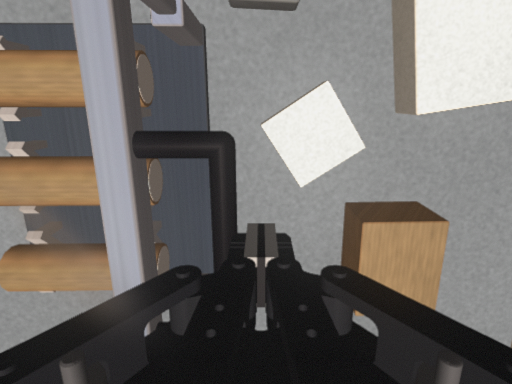

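View pics/i_s.png

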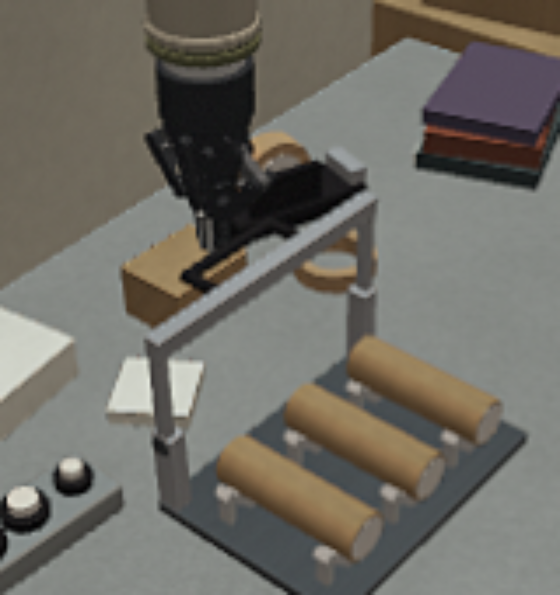

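The tip wedged on the rod with (12, 0, 25) N and the bar barely moved. I'll back off, re-measure the rod, and push deeper with the flat sides of the fingers (jaws along the rod).

Run:
```python
from plant import *
from h import *
q=H+100*X3;move_linear([float(q[0]),float(q[1]),175.],120)
move_linear([float(q[0]),float(q[1]),280.],150)
g=get_image("wrist");W=cloud(g);f=g["frame"].astype(int);np.savez("j_w.npz",**g)
cv2.imwrite("pics/j_w.png",g["frame"][:,:,::-1])
m=(W[...,2]>150)&(W[...,2]<215)&(f.sum(2)<120)
P=W[m];rel=np.c_[(P-H)@X3,P[:,2]-82,(P[:,:2]-H[:2])@YC]
print(m.sum(),np.percentile(rel,[1,25,50,75,99],axis=0).round(1))
```

```text
1454 [[  8.2 100.8 -52.9]
 [ 27.1 103.1 -37.7]
 [ 40.3 104.1  11.6]
 [ 47.6 105.   46.2]
 [ 49.3 106.4  54.9]]
```

View pics/j_w.png

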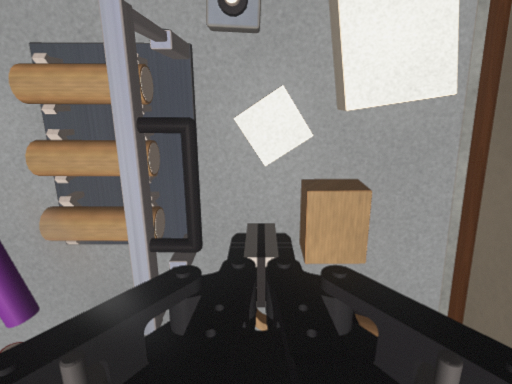

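Run:
```python
from plant import *
from h import *
o=None
def go(a,dx,dz,sp):
    q=rod(a)+dx*X3+dz*Z3; move_linear([float(t) for t in q],sp)
a=1.557
q=rod(a)+32*X3+100*Z3;p=[float(t) for t in q];b=best(p,CY+np.pi/2);print(b[2]);reach(p,list(b[1]))
go(a,32,-25,150);print(read_t(),np.round(read_force(),1))
for aa in (1.5,1.4,1.3,1.2,1.1,1.0,0.9):
    go(aa,17,-25,80);F=read_force();print(aa,np.round(F,1),np.round(read_tcp_pos()-rod(aa),1))
    if np.linalg.norm(F)>40: break
g=get_image("side");cv2.imwrite("pics/k_s.png",cv2.resize(g["frame"][100:270,150:310],None,fx=3.5,fy=3.5)[:,:,::-1]);print(read_t())
```

```text
[ 0.67160579  0.77477024 -1.33391463  1.12505036  0.75995149  1.73143989
  1.10126502]
39.5667 [ 0.8 -0.6  0.3]
1.5 [0.7 0.  0.1] [ 17.   -1.  -24.3]
1.4 [ 0.3 -0.1  1. ] [ 17.   -0.9 -25. ]
1.3 [1.1 0.7 0. ] [ 16.7  -0.9 -25.3]
1.2 [ 0.7 -0.8  0.1] [ 16.7  -0.9 -25.3]
1.1 [ 0.7  0.2 -0.1] [ 16.8  -0.9 -25.2]
1.0 [-0.5  0.6 -0.4] [ 16.7  -0.9 -25.2]
0.9 [ 0.3 -0.5  0.4] [ 16.7  -0.9 -25.2]
41.725
```

View pics/k_s.png

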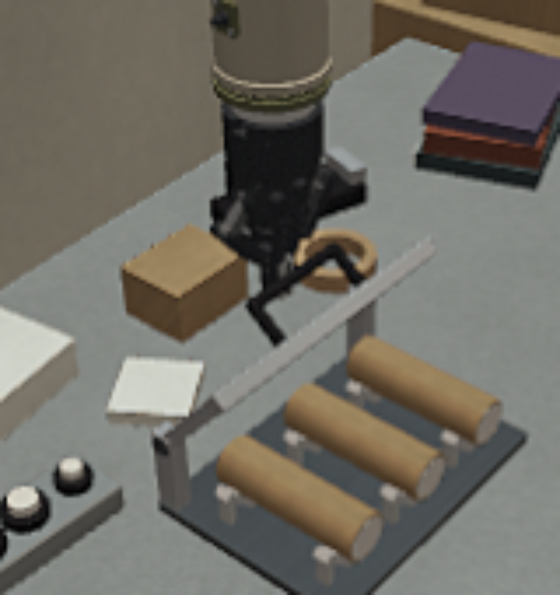

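Run:
```python
from plant import *
from h import *
def lin(q,sp): move_linear([float(t) for t in q],sp)
lin(rod(.9)+40*X3-25*Z3,100)
lin(rod(.9)+60*X3+60*Z3,150)
p=[float(t) for t in rod(.9)+0*X3+75*Z3];b=best(p,CY);print(b[2]);reach(p,list(b[1]));open_gripper()
g=get_image("wrist");W=cloud(g);f=g["frame"].astype(int)
cv2.imwrite("pics/l_w.png",g["frame"][:,:,::-1])
m=(W[...,2]>150)&(W[...,2]<210)&(f.sum(2)<120)
P=W[m];rel=np.c_[(P-H)@X3,P[:,2]-82,(P[:,:2]-H[:2])@YC]
print(m.sum(),np.percentile(rel,[1,25,50,75,99],axis=0).round(1),rod(.9)-H,read_t())
np.savez("l_w.npz",**g)
```

```text
[ 0.85350648  0.44721353 -1.17511062  1.46979409  0.41169663  1.49580422
 -0.36315214]
959 [[-56.3  86.7 -48.8]
 [-37.6 102.4 -22.4]
 [-32.1 108.3  21.3]
 [-24.2 109.4  47.7]
 [-22.7 111.   55.1]] [-26.88156785   1.26436482 106.30513953] 44.95
```

View pics/l_w.png

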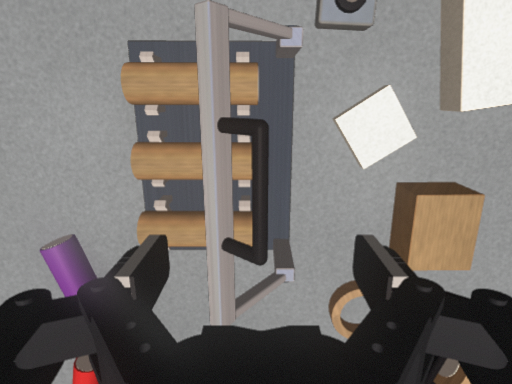

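Run:
```python
from plant import *
from h import *
def lin(q,sp): move_linear([float(t) for t in q],sp)
lin(rod(.885)-16*Z3,120);print(np.round(read_force(),1));grab();print("w",read_width(),np.round(read_force(),1))
for aa in (.8,.7,.6,.5,.4,.3,.2,.1,.05,.0):
    lin(rod(aa)-16*Z3,60);F=read_force();print(aa,np.round(F,1),np.round(read_tcp_pos()-rod(aa),1),round(read_width(),1))
    if np.linalg.norm(F)>60: break
print(read_t())
g=get_image("side");cv2.imwrite("pics/m_s.png",cv2.resize(g["frame"][100:290,150:330],None,fx=3.2,fy=3.2)[:,:,::-1])
```

```text
[0.9 0.6 0.7]
w 10.107767000669813 [-0.9 -0.2  2.7]
0.8 [ 3.6  0.1 -0.3] [  0.5  -0.  -15.7] 9.8
0.7 [-1.8 -0.5  7.3] [ -0.2   0.1 -15.3] 10.2
0.6 [0.2 1.4 3. ] [ -0.4   0.1 -16.1] 10.1
0.5 [ 3.5  1.2 -4.7] [ -0.1   0.1 -16.5] 9.9
0.4 [ 4.2  1.9 -3.7] [ -0.1   0.1 -16.2] 9.6
0.3 [ 8.7  1.4 -8.4] [  0.5   0.1 -16.3] 9.3
0.2 [ 11.5   2.1 -10.3] [  1.    0.1 -16.3] 9.8
0.1 [ 13.4   2.3 -12.2] [  1.4   0.1 -16.1] 9.5
0.05 [11.4  1.3 -7.8] [  1.1   0.1 -16. ] 9.6
0.0 [ 8.8  1.1 -7.9] [  1.2   0.1 -15.9] 9.6
49.6833
```

View pics/m_s.png

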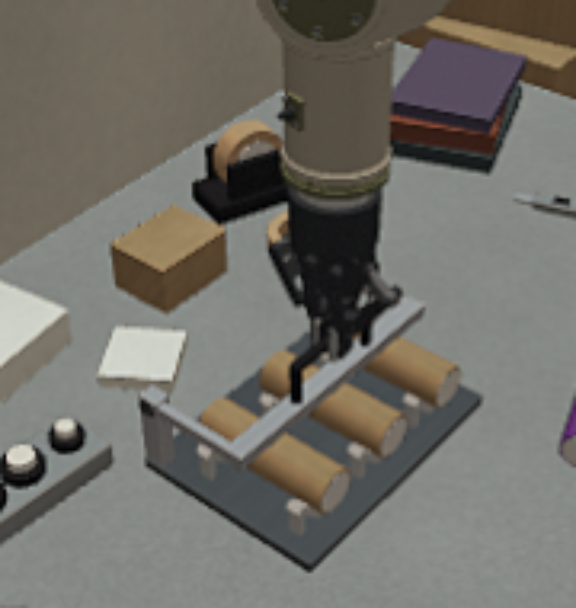

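Run:
```python
from plant import *
from h import *
def lin(q,sp): move_linear([float(t) for t in q],sp)
base=rod(0)+2*X3
for dz in (-1,-2,-3,-4,-5,-6,-7,-8):
    lin(base+(-16+dz)*Z3,40);F=read_force();print(dz,np.round(F,1),np.round(read_tcp_pos()-rod(0),1))
    if F[2]>18: break
open_gripper();print(np.round(read_force(),1))
lin(rod(0)+60*Z3,150)
lin(rod(0)+[0,0,110],150)
g=get_image("wrist");W=cloud(g);f=g["frame"].astype(int);cv2.imwrite("pics/n_w.png",g["frame"][:,:,::-1])
m=(W[...,2]>110)&(W[...,2]<145)&(f.sum(2)<120)
P=W[m];rel=np.c_[(P-H)@X3,P[:,2]-82,(P[:,:2]-H[:2])@YC]
print(m.sum(),np.percentile(rel,[1,25,50,75,99],axis=0).round(1),rod(0)-H,read_t())
v,u=np.mgrid[:384,:512]
m=(W[...,2]>84)&(W[...,2]<106)&(f.sum(2)>250)&(v<220)
P=W[m];rel=np.c_[(P-H)@X3,P[:,2]-82,(P[:,:2]-H[:2])@YC]
mm=np.abs(rel[:,0]+100)<8
print("bar top z rel hinge", np.percentile(rel[mm,1],[5,50,95]))
```

```text
-1 [-2.3  0.8  5.5] [  0.9   0.1 -17.1]
-2 [-8.4  0.  18.2] [  1.    0.1 -17.2]
[ 0.1  0.5 -1.4]
1 [[-94.9  48.   29. ]
 [-94.9  48.   29. ]
 [-94.9  48.   29. ]
 [-94.9  48.   29. ]
 [-94.9  48.   29. ]] [-99.88957033   4.69826981  45.        ] 52.15
bar top z rel hinge [6.01221426 7.25999758 8.52586414]
```

View pics/n_w.png

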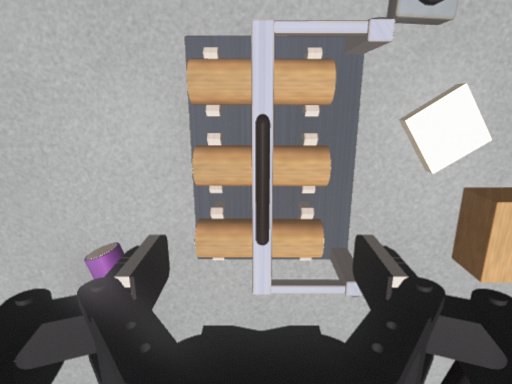

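The bar is down: its top is 7.3 mm above the hinge (8 expected), and the force rose sharply at the stop. Now a look at the keys.

Run:
```python
from plant import *
from h import *
grab()
p=[620.,150.,200.];b=best(p,CY);print(b[2]);reach(p,list(b[1]));dwell(.2)
g=get_image("wrist");W=cloud(g);f=g["frame"].astype(int);cv2.imwrite("pics/o_w.png",g["frame"][:,:,::-1])
m=(W[...,2]>44)&(W[...,2]<54)&(f.min(2)>150)
n,l,s,c=cv2.connectedComponentsWithStats(m.astype(np.uint8))
for i in range(1,n):
    if s[i,4]<60: continue
    P=W[l==i];(a,r)=cv2.minEnclosingCircle(P[:,:2].astype(np.float32));print(c[i].round(),s[i,4],ray_z(g,c[i],48)[0].round(1),np.round(a,1),round(2*r,1),P[:,2].mean().round(1))
print(read_t())
```

```text
[ 0.38829209  0.65805124 -1.08770964  1.34395051  0.57550335  1.47176824
 -0.70811086]
[310.  68.] 1272 [668.8 241.   48. ] [668.5 240.6] 34.8 51.2
[463. 178.] 10424 [818.4 131.8  48. ] [819.8 119.7] 214.4 44.6
[305. 125.] 554 [664.2 190.8  48. ] [664.  190.8] 25.0 51.1
[301. 177.] 217 [659.3 140.6  48. ] [658.9 141.2] 16.7 50.9
[ 88. 234.] 69 [439.6  91.1  48. ] [437.8  89.7] 15.1 45.8
54.0667
```

View pics/o_w.png

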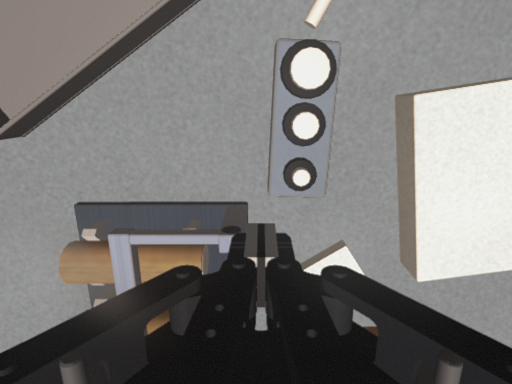

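The keys, small to large, are at (301,177), (305,125) and (310,68), with diameters of 16.7, 25 and 34.8 mm. Pressing in that order.

Run:
```python
from plant import *
from h import *
for n,(x,y) in [("small",(659.2,141.0)),("medium",(664.3,190.8)),("large",(668.8,240.9))]:
    p=[x,y,75.];b=best(p,CY);reach(p,list(b[1]));dwell(.15);F0=read_force()[2]
    move_linear([x,y,50.],80);log=[]
    z=50.
    while z>39.5:
        z-=1;move_linear([x,y,z],20);f=read_force()[2]-F0;log.append((z,round(read_tcp_pos()[2],1),round(f,1)))
        if f>9: break
    dwell(.3);log.append(("end",round(read_tcp_pos()[2],1),round(read_force()[2]-F0,1)))
    move_linear([x,y,75.],80)
    print(n,round(F0,1),log,round(read_t(),1))
```

```text
small -0.1 [(49.0, np.float64(49.1), np.float64(3.1)), (48.0, np.float64(48.1), np.float64(3.5)), (47.0, np.float64(47.1), np.float64(4.3)), (46.0, np.float64(46.3), np.float64(5.5)), (45.0, np.float64(46.1), np.float64(13.1)), ('end', np.float64(46.1), np.float64(11.8))] 57.3
medium 0.3 [(49.0, np.float64(49.3), np.float64(3.3)), (48.0, np.float64(48.2), np.float64(3.7)), (47.0, np.float64(47.1), np.float64(3.7)), (46.0, np.float64(46.3), np.float64(6.1)), (45.0, np.float64(46.1), np.float64(11.1)), ('end', np.float64(46.2), np.float64(10.4))] 60.4
large -0.1 [(49.0, np.float64(49.3), np.float64(2.8)), (48.0, np.float64(48.2), np.float64(4.0)), (47.0, np.float64(47.1), np.float64(3.8)), (46.0, np.float64(46.2), np.float64(5.6)), (45.0, np.float64(46.2), np.float64(11.4)), ('end', np.float64(46.2), np.float64(11.3))] 63.4
```

Run:
```python
from plant import *
from h import *
def lin(q,sp): move_linear([float(t) for t in q],sp)
move_linear([640.,180.,230.],220)
p=[float(t) for t in rod(0)+90*Z3];b=best(p,CY);reach(p,list(b[1]));open_gripper()
g=get_image("top");cv2.imwrite("pics/p_top.png",g["frame"][:,:,::-1])
lin(rod(0)+[0,0,-16],120);grab();print("w",read_width(),np.round(read_force(),1))
for aa in (.1,.25,.4,.55,.7,.85,1.,1.1):
    lin(rod(aa)-16*Z3,70);F=read_force();print(aa,np.round(F,1),np.round(read_tcp_pos()-rod(aa),1),round(read_width(),1))
    if np.linalg.norm(F)>60: break
print(read_t())
g=get_image("side");cv2.imwrite("pics/p_s.png",cv2.resize(g["frame"][100:290,150:330],None,fx=3.2,fy=3.2)[:,:,::-1])
```

```text
w 9.815043471239749 [ 5.1 -0.1 -1.5]
0.1 [ 4.3  0.3 -0.5] [  0.5  -0.1 -15.8] 9.6
0.25 [ 0.1 -0.1 -3. ] [ -0.5  -0.  -16.3] 9.8
0.4 [-7.4 -0.9  3.5] [ -1.5  -0.  -16. ] 9.3
0.55 [-16.9  -2.4  13.7] [ -2.7   0.  -15.6] 9.7
0.7 [-23.   -2.7  24.6] [ -2.6  -0.  -14.3] 10.0
0.85 [-14.   -3.3  23.6] [ -0.4   0.1 -13.3] 9.7
1.0 [-6.1 -1.6 16.3] [  0.4   0.2 -13.6] 9.7
1.1 [-4.7 -2.  11.5] [  0.5   0.  -14.1] 9.9
70.75
```

View pics/p_s.png

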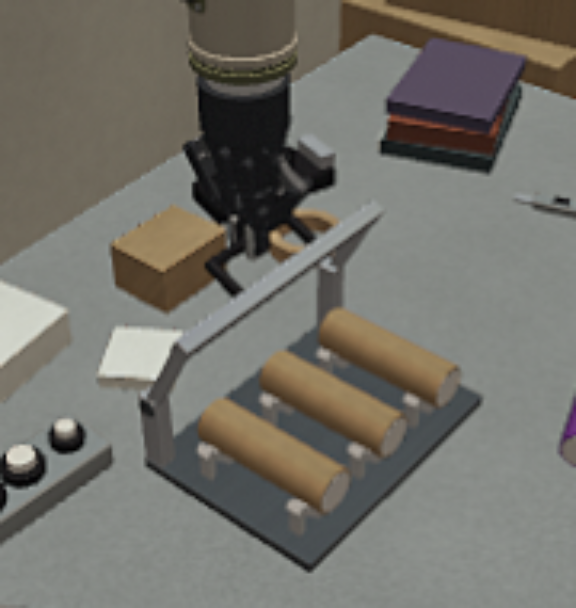

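Run:
```python
from plant import *
from h import *
def lin(q,sp): move_linear([float(t) for t in q],sp)
def barc(a): return H+100*(-np.cos(a)*X3+np.sin(a)*Z3)
open_gripper();lin(rod(1.1)+60*Z3,180);grab()
s=barc(1.1)-60*X3
p=[float(s[0]),float(s[1]),260.];b=best(p,CY+np.pi/2);reach(p,list(b[1]))
lin([p[0],p[1],158.],180)
for aa in (1.1,1.25,1.4,1.55,1.65,1.75):
    q=barc(aa)-21*X3;q[2]=160;lin(q,80);F=read_force();print(aa,np.round(F,1))
    if np.linalg.norm(F)>40: break
q=q-50*X3;lin(q,150);q[2]=270;lin(q,220)
g=get_image("wrist");W=cloud(g);f=g["frame"].astype(int);cv2.imwrite("pics/q_w.png",g["frame"][:,:,::-1])
p=[380.,-200.,280.];b=best(p,CY+np.pi/2);reach(p,list(b[1]));open_gripper()
g=get_image("top");cv2.imwrite("pics/q_top.png",g["frame"][:,:,::-1]);W=cloud(g);f=g["frame"].astype(int)
v,u=np.mgrid[:384,:512];bl=(f.sum(2)<150)&(u>225)&(u<280)&(v>130)&(v<166)
P=W[bl];rel=np.c_[(P-H)@X3,P[:,2]-82];print(np.percentile(rel,[2,50,95,100],axis=0).round(1))
for o in kraft(g,zhi=90):
    if 35<o[4]<48: print(o)
print(read_t())
```

```text
1.1 [-2.9 -0.   1.4]
1.25 [-1.3 -1.6 -0.7]
1.4 [ 0.6  0.6 -0.7]
1.55 [-0.9  0.1 -0. ]
1.65 [ 0.6 -0.1  0.7]
1.75 [ 0.1 -0.4 -0.3]
[[ 31.4  92.8]
 [ 57.9  97.1]
 [ 62.  102.2]
 [ 63.7 104.4]]
(487, 58, np.float64(3.087), 139, 42, 75, np.int32(499), [226.0, 202.0])
(484, -26, np.float64(3.094), 140, 42, 75, np.int32(504), [250.0, 203.0])
(479, -112, np.float64(3.087), 142, 44, 75, np.int32(505), [275.0, 205.0])
79.8917
```

View pics/q_top.png

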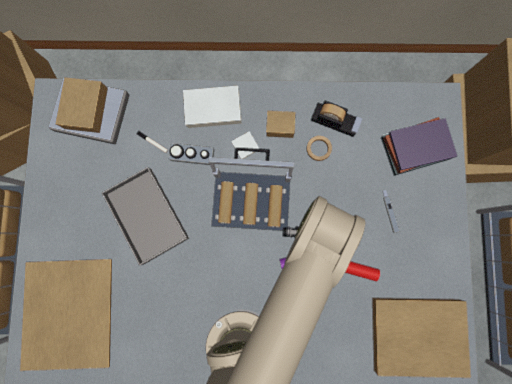

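The bar is back up at about 1.70, and all three tubes are still seated. Now to the tray.

Run:
```python
from plant import *
from h import *
pick(rest(2),CY,51,180)
place(TRAY+78*XT,27,TA,above=120,up=150)
g=get_image("wrist");cv2.imwrite("pics/r_w.png",g["frame"][:,:,::-1])
g=get_image("top");cv2.imwrite("pics/r_top.png",g["frame"][:,:,::-1])
p=[float(t) for t in (*(rest(1)-30*XC),170)];b=best(p,CY-np.pi/2);reach(p,list(b[1]))
g=get_image("top");cv2.imwrite("pics/r_top.png",g["frame"][:,:,::-1])
for o in kraft(g,zhi=90):
    if 30<o[4]<50 and o[3]<200: print(o)
print(TRAY+78*XT)
```

```text
picked w 42.2 42.4 t 83.1 F [ 0.2  0.4 -1.8]
 placed, w before 42.5 F [ 0.6  0.3 -1.3] t 87.1
(507, 383, np.float64(2.105), 141, 40, 51, np.int32(485), [133.0, 196.0])
(479, -112, np.float64(3.088), 141, 44, 75, np.int32(424), [276.0, 203.0])
[508.04761706 383.45745911]
```

View pics/r_top.png

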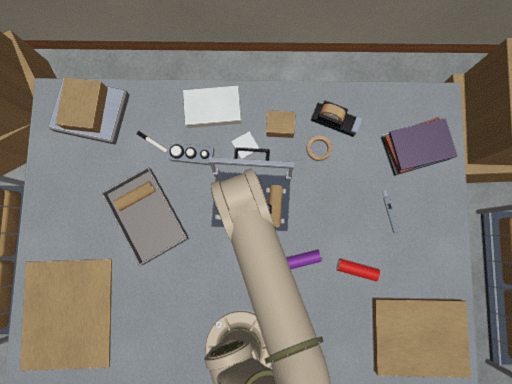

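View pics/r_w.png

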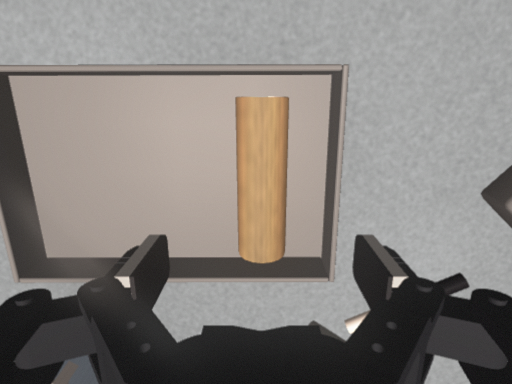

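The first tube lies flat in the tray, square to it, about 40 mm clear of the far wall (wrist view, (262,180)). Next one.

Run:
```python
from plant import *
from h import *
pick(rest(1),CY,51,180)
place(TRAY-78*XT,27,TA,above=120,up=150)
g=get_image("wrist");cv2.imwrite("pics/s_w.png",g["frame"][:,:,::-1])
p=[float(t) for t in (*(rest(0)-30*XC),170)];b=best(p,CY-np.pi/2);reach(p,list(b[1]))
g=get_image("top");cv2.imwrite("pics/s_top.png",g["frame"][:,:,::-1])
for o in kraft(g,zhi=90):
    if 30<o[4]<50 and o[3]<200: print(o)
print(TRAY-78*XT)
pick(rest(0),CY,51,180)
g=get_image("top")
for o in kraft(g,zhi=90):
    if 30<o[4]<50 and o[3]<200: print(o)
```

```text
picked w 42.2 42.2 t 91.1 F [ 0.4 -0.3 -2.5]
 placed, w before 42.3 F [-0.1 -0.1 -0.9] t 95.0
(508, 383, np.float64(2.116), 140, 41, 51, np.int32(482), [134.0, 196.0])
(374, 302, np.float64(2.104), 141, 41, 51, np.int32(491), [154.0, 235.0])
[373.95238294 303.74254089]
 picked w 42.3 42.4 t 99.0 F [-0.2 -0.1 -2. ]
(508, 382, np.float64(2.092), 140, 41, 52, np.int32(484), [133.0, 196.0])
(373, 304, np.float64(2.106), 142, 41, 51, np.int32(490), [154.0, 235.0])
```

View pics/s_top.png

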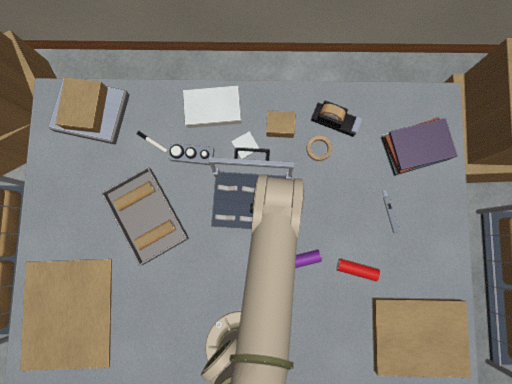

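Run:
```python
from plant import *
from h import *
place(TRAY,27,TA,above=120,up=170)
g=get_image("wrist");cv2.imwrite("pics/t_w.png",g["frame"][:,:,::-1])
p=[430.,-60.,300.];b=best(p,CY);reach(p,list(b[1]));dwell(1)
g=get_image("top");cv2.imwrite("pics/t_top.png",g["frame"][:,:,::-1]);W=cloud(g);f=g["frame"].astype(int)
for o in kraft(g,zhi=90):
    if 30<o[4]<50 and o[3]<200:
        q=np.array(o[:2])-TRAY;print(o,(q@XT).round(1),(q@[-XT[1],XT[0]]).round(1))
v,u=np.mgrid[:384,:512];bl=(f.sum(2)<150)&(u>225)&(u<280)&(v>130)&(v<166)
P=W[bl];rel=np.c_[(P-H)@X3,P[:,2]-82];print(np.percentile(rel,[2,50,95,100],axis=0).round(1))
g=get_image("side");cv2.imwrite("pics/t_side.png",g["frame"][:,:,::-1])
print(read_t(),read_force())
```

```text
placed, w before 42.2 F [ 0.1  0.4 -0.8] t 103.5
(508, 383, np.float64(2.106), 141, 41, 51, np.int32(487), [134.0, 196.0]) 77.7 -0.4
(439, 345, np.float64(2.112), 152, 40, 51, np.int32(480), [144.0, 215.0]) -1.0 2.2
(374, 303, np.float64(2.104), 139, 40, 51, np.int32(483), [154.0, 235.0]) -78.3 -0.7
[[nan nan]
 [nan nan]
 [nan nan]
 [nan nan]]
106.4417 [-0.27597081  0.47848661 -0.21715991]
```

View pics/t_top.png

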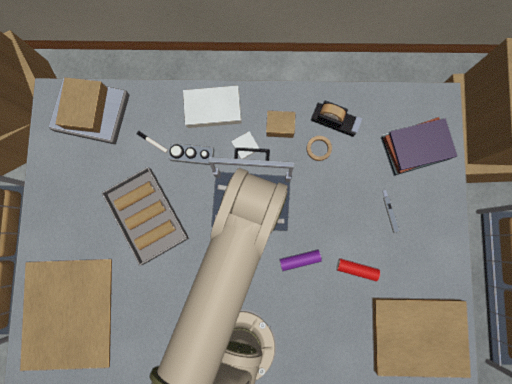

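View pics/t_side.png

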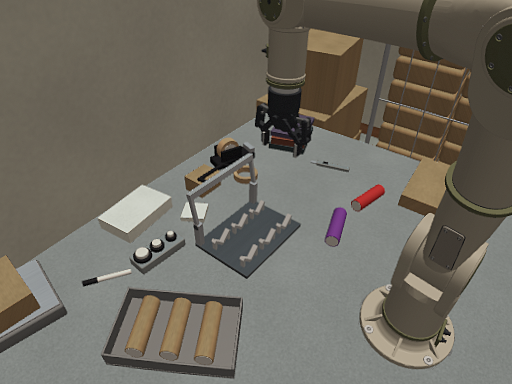

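View pics/t_w.png

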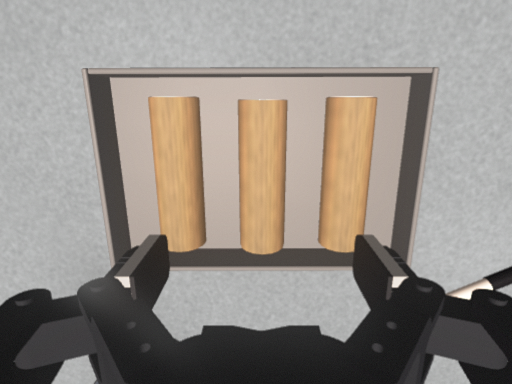

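```bash
python3 -c "
from plant import *
print(read_t(),read_width());hand_in()"
```

```text
106.4417 85.40337781485795
the job is handed in; nothing more can be done
```

The job is done and handed in at 106 s of the 210 s allowed.

**What I did:**
- I laid all three kraft tubes in their own V rests. The rest0 tube sat about 3 mm off lengthwise, so I regripped and corrected it.
- I swung the bar down to its stop and pressed the small, medium and large keys in that order.
- I then swung the bar back up and laid the tubes in the grey tray. The purple and red look-alikes and the other items were left alone.

**Last checks:**
- **Tubes:** They lie flat in the tray about 78 mm apart, and after a 1 s wait the two outer ones had not moved. In the top view the middle one measured 152 mm long instead of 140 mm, but the wrist view showed it lying flat like the others.
- **Bar:** It measured about 1.70 rad after I raised it. My final numeric reading came back as NaN, but the last side picture shows it still up.
- **Keys:** Each one stopped hard at about 46 mm with 10–13 N on the tool, about 4 mm higher than the given 48 mm key height would put a full press. The cameras also read the key tops about 3 mm high (51 mm). The force on the way down matched the described spring, so I take all three as fully pressed.
- **First bar push:** It wedged at about 28 N and moved the bar only about 0.08 rad. I backed off and swung it another way.

I noticed no grip slackening and saw no tube knocked aside.

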